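# Chuck a brass bowl and draw the index plunger

## Task

Take the small round brass bowl with a foot from the compartment tray, set it down upright, without dropping it, with its foot fully home in the pocket of the wooden chuck on the indexing table, and let go of it. Then pull the knob of the spring-loaded index plunger fully up to its stop, so that its pin is well clear of the hole in the index plate, and finish while still gripping the knob and holding it up there, so that I can turn the table: do not turn it yourself. Leave the other brass pieces and the tools on the bench where they are.

Things in the scene. Friction and masses are not known exactly. Their poses are not given: they have to be found in the camera images.
- bowl: the small round brass bowl, 34 mm high, standing upright in one of the four tray compartments. Origin: centre of its underside, z up. A foot 30 mm in diameter and 6 mm high, then it flares out to an upright rim band 56 mm in diameter from 20 to 34 mm above the underside; wall 3 mm, inside floor at 8 mm. About 0.11 to 0.22 kg.
- tray: fixed wooden tray 247 x 247 mm, 30 mm high, with four square compartments, each 116 x 116 mm inside, floor 5 mm above the bench, walls 5 mm thick (the cross walls 26 mm high), compartment centres at plus and minus 60.5 mm along its x and y. Origin: centre of its underside. Each compartment holds one brass piece: only one of them is the footed round bowl.
- fixture: the indexing table, bolted to the bench: grey cast base 170 mm square and 22 mm high, on it a round steel index plate 190 mm in diameter with 12 holes near its rim (plate top 55 mm above the bench). Origin: centre of the underside, on the plate's axis; z up. From the base's -y side a grey bracket (36 mm wide along x, reaching from y = -57 to -133 mm, top 90 mm above the bench) carries the index plunger over the hole circle, 80 mm from the axis.
- chuck_seat (a point): centre of the floor of the round pocket in the wooden chuck at the middle of the index plate, on its axis, 72 mm above the bench. The pocket is 36 mm in diameter and 5 mm deep; the chuck is 50 mm in diameter and its rim stands 77 mm above the bench; a steel flange 72 mm in diameter, top 59 mm above the bench, lies under it.
- knob_top (a point): centre of the top of the plunger's knob: a black ribbed upright cylinder 26 mm in diameter and 28 mm high, 136 mm above the bench while the plunger is seated. Below it, after a gap of 2 mm, come the steel sleeve (18 mm in diameter, 9 mm high), a hexagon nut (26 mm across, 7 mm high) and the top of the bracket, 46 mm below this point.
- plunger (a joint): lift of the index plunger in m: 0 with its 10 mm pin seated 8 mm deep in a plate hole, 0.014 at the upper stop; it rises straight up. Its spring pulls it down with about 6 N when seated and 12 N at the stop, and it snaps back when let go.
- plate (a joint): turn of the index plate in rad, 0 at the start, positive counter-clockwise from above; locked by the seated pin, otherwise it turns with a little friction (about 0.12 N m).
- napkin_ring: bystander in the tray: brass ring 50 mm in diameter, 26 mm high, open at both ends; origin at the centre of its underside.
- square_box: bystander in the tray: open square brass box 48 x 48 mm, 26 mm high; origin at the centre of its underside.
- coaster: bystander in the tray: flat round brass coaster 72 mm in diameter, 8 mm high; origin at the centre of its underside.
- hammer: bystander: chasing hammer 220 mm long lying on the bench left of the tray; origin under its middle.
- graver: bystander: graver 120 mm long with a wooden mushroom handle lying on the bench; origin under its middle.
- oil: bystander: amber oil bottle 42 mm in diameter, 100 mm high; origin at the centre of its underside.
- big_bowl: bystander: brass bowl 136 mm in diameter, 44 mm high, towards the back of the bench; origin at the centre of its underside.
There are look-alikes about, which are no part of the job. What is shaped like the bowl but green is not meant.

How it is judged:
By the outcome, as a careful person would: the job done as asked, in the order asked, and still so for the second after the job is handed in, while the arm keeps its last pose, push and grip.
It also fails if it takes over 51 s, if anything falls off the work surface, if the arm or the gripper's body presses on something with over 40 N, if the wrist force passes 120 N, or if a joint passes its speed limit or range.

## Robot

A 6-joint arm with a two-finger parallel gripper is mounted at the origin on the work surface. World frame = base frame: x ahead of the robot, y to its left, z up, the work surface at z = 0. Lengths are in m, angles in degrees, forces in N, time in s.
With the tool pointing down it reaches from about 0.4 to 0.825 m from the base axis. Payload 7 kg.
Tool frame: the origin (TCP) lies midway between the tips of the shut fingers; the grasp point (between the pads) lies 19 mm behind it (ctrl.grip_point_offset is the distance from the TCP to the grasp point, in m); x points along the fingers, y is the direction in which the jaws open and shut, and the axes are right-handed (so a half turn about x gives the same grasp; the last joint's range is limited). The gripper opens to 88 mm and grips with 3 to 60 N. Pads are 19 mm wide; open, the fingers measure 130 mm over their backs; the gripper's body (78 mm by 193 mm) begins 47 mm behind the grasp point.
Start: joints at [84.231, 20.546, 0.682, 0, -70.136, -16.507], TCP at [0.256, 0.625, 0.227] pointing down, gripper open.
Joint ranges: [-176.03, 176.03], [-82.01, 121.73], [-58.28, 71.71], [-173.87, 95.51], [-174.79, -0.11], [-173.66, 173.66]. Speed limits (degrees/s): [136.94, 136.94, 172.46, 180, 180, 180].

## Interface

Orientations are given as [roll, pitch, yaw] about the fixed x, y, z axes, in that order (R = Rz(yaw) Ry(pitch) Rx(roll)).
In Python, from plant import ctrl gives the robot as it stands.
- The arm moves only by the tool drive_tool, never from a script. Its argument "plan" is a list of rows, each a list of 3 entries, a list of its own where there are three numbers: the shift along the tool's x, y, z in m, then the turn, a rotation vector about the tool's x, y, z in degrees, then the opening, from 0 (shut) to 1 (fully open). In form: [[[dx, dy, dz], [wx, wy, wz], grip], ...]. A call has 1 to 20 rows; each row is the pose to reach, as a shift and turn from the pose measured when the call began, along the tool's axes at that moment; what a row does not reach only later rows make up. A row lasts 1/12 s, in which the tool goes at most 41.7 mm and 7.16 degrees, less where a joint would pass 70% of its speed; a pose out of reach is approached as far as the arm can. A call with a gripper value outside its range is refused whole. The fingers move at their own pace and stop on an object; the grip force is fixed at half the most. Time passes only in rows, so rows that repeat a pose let the fingers close. It gives the time, the measured TCP pose, the force and the opening at its end, in the units of the state.
- ctrl.get_obs(): the state, without advancing time (a new reading comes with each control period).
- ctrl.snapshot(name): name is "side" or "top"; returns the picture (480x640x3 uint8, blue, green, red); there is no depth.
- ctrl.get_calibration(name): a dict with "fx", "fy", "cx", "cy" (pixels), "R" (3x3) and "t" (3): a world point X has camera coordinates R X + t. Camera axes: x right, y down, z forward; pixel columns grow to the right and rows downward; lengths in m; the calibration is good to about 2 mm. A picture is of the moment at which its call begins. get_calibration takes no time and is no camera call.
- ctrl.close_job(): hands the job in, once; it reports no verdict.
Trained networks look in the newest picture that a camera, given by its name, has taken for a name from the list of things; names that differ only in an ending like _2 or _b are one class to them, and where a whole thing is asked for, a point or a joint stands for the part that bears it (a point fixed in the world has none). Each returns a list of dicts, best first, with "confidence" (0 to 1); they miss things now and then, are a little off and sometimes report something else, mostly with a low value. They report only what shows in the picture. A call takes as long as a camera call. They do not tell look-alikes from the thing itself.
- ctrl.cut_out(camera, name): "pixels" (480x640 bool, what is visible of it) and "pixel" ([column, row] in pixels, amid what is visible of it).
- ctrl.landmark_of(camera, name): "pixel" ([column, row] in pixels: a listed point, or the origin of a listed thing).
The state is a dict: "clock": time; "joint_pos": joint angles; "qvel": joint speeds; "tau": joint torques, N m; "tool_pos": TCP position; "orientation": TCP orientation; "force": force on the tool from outside, world axes, zero at the start; "moment": the same for the moment, N m; "opening": finger opening in m.
Only numpy, scipy, OpenCV 4.12 (cv2) and the standard library are available. Lean on these libraries where they do the work, as an engineer would, in place of code of your own. Each camera call takes 0.05 s, during which the arm holds its last target. There are 200 camera calls.

## Working session

There is one attempt and no reset: what is moved stays moved. The work goes in short steps, Python scripts to look and compute and a tool call to move; the robot and the scene stay as the last step left them, time stands still between calls to the robot, and variables do not carry over. Pictures are saved under pics/ and viewed, about 8 in all and at most 12, crops included, and the job is handed in when it is done.

Besides the shell and the picture viewer there is one more tool, called after "Emit:" by a JSON object that holds its "fn" and its "kwargs". drive_tool: Moves the arm, as the interface text tells. Its arguments: {"type":"object","properties":{"plan":{"type":"array","items":{"type":"array"}}},"required":["plan"]}

```bash
ls; mkdir -p pics
cat > h.py <<'E'
import numpy as np,cv2
from plant import ctrl
def cal(c):
    k=ctrl.get_calibration(c); return k,np.array(k['R']),np.array(k['t'])
def ray(c,p):
    k,R,t=cal(c); d=R.T@np.array([(p[0]-k['cx'])/k['fx'],(p[1]-k['cy'])/k['fy'],1]); return -R.T@t,d
def atz(c,p,z):
    o,d=ray(c,p); return o+d*(z-o[2])/d[2]
def proj(c,X):
    k,R,t=cal(c); q=R@np.array(X)+t; return np.array([k['fx']*q[0]/q[2]+k['cx'],k['fy']*q[1]/q[2]+k['cy']])
def tri(a,b):
    (o1,d1),(o2,d2)=a,b; d1=d1/np.linalg.norm(d1);d2=d2/np.linalg.norm(d2)
    s=np.linalg.lstsq(np.c_[d1,-d2],o2-o1,rcond=None)[0]
    p,q=o1+s[0]*d1,o2+s[1]*d2; return (p+q)/2,np.linalg.norm(p-q)
E
python3 - <<'E'
from h import *
np.set_printoptions(precision=4,suppress=True)
print(ctrl.get_obs())
for c in('side','top'):
    cv2.imwrite(f'pics/{c}0.png',ctrl.snapshot(c)); o,_=ray(c,(320,240));print(c,'cam',o)
    for n in('bowl','tray','fixture','chuck_seat','knob_top'):
        try: print(c,n,[(np.round(r['pixel'],1),round(r['confidence'],2)) for r in ctrl.landmark_of(c,n)][:4])
        except Exception as e: print(n,e)
E
```

```text
pics
{'clock': 0.0, 'joint_pos': array([ 84.232 ,  20.5891,   0.631 ,  -0.0184, -70.1357, -16.5062]), 'qvel': array([ 0.0979,  0.0256, -0.1031,  0.0362,  0.0602, -0.1189]), 'tau': array([ -0.0021, -58.2718,  29.3066,   6.9975,   0.0071,  -0.0002]), 'tool_pos': array([0.2557, 0.6241, 0.2256]), 'orientation': array([  96.043 ,   89.9046, -106.2375]), 'force': array([-0.504 ,  0.4474,  0.1152]), 'moment': array([-0.055 , -0.0156,  0.0554]), 'opening': 0.08756628601452669}
side cam [0.4946 1.2447 0.8763]
side bowl [(array([423.8, 305.5]), 0.89), (array([405.8, 284. ]), 0.81), (array([346.6, 372.8]), 0.78), (array([346.6, 284. ]), 0.57)]
side tray [(array([318. , 301.1]), 0.78)]
side fixture [(array([337.4, 225.8]), 0.57)]
side chuck_seat []
side knob_top [(array([329. , 167.2]), 0.49), (array([316.1, 174.9]), 0.41)]
top cam [0.3502 0.0243 1.4256]
top bowl [(array([272.1, 276.1]), 0.87), (array([249.1, 347.8]), 0.85)]
top tray [(array([247.5, 254.8]), 0.63)]
top fixture [(array([381. , 269.2]), 0.56)]
top chuck_seat [(array([384.5, 269.2]), 0.82)]
top knob_top [(array([421.1, 253.7]), 0.63)]
```

View pics/side0.png

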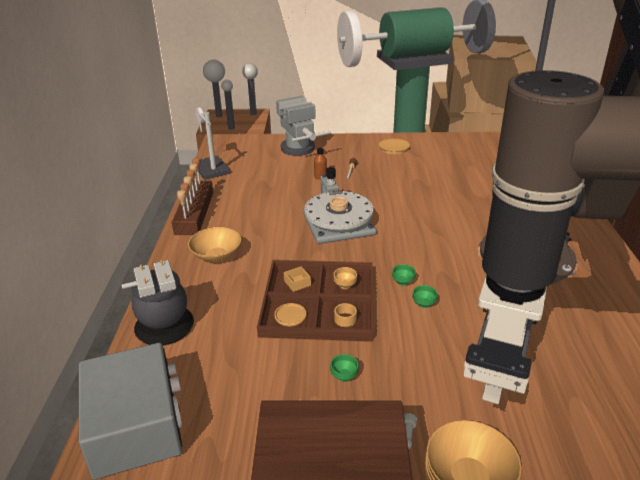

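View pics/top0.png

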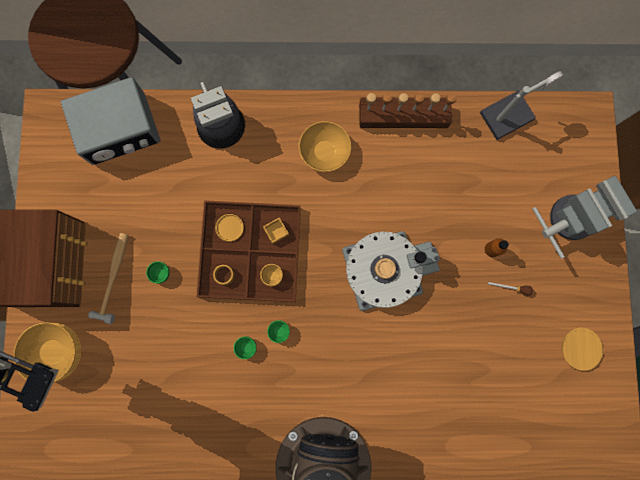

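Run:
```python
from h import *
np.set_printoptions(precision=4,suppress=True)
s=cv2.imread('pics/side0.png');t=cv2.imread('pics/top0.png')
a=cv2.resize(s[255:345,255:385],None,fx=4,fy=4,interpolation=3)[:, :390];a=cv2.resize(s[255:345,300:390],(396,396),interpolation=3)
b=cv2.resize(t[225:315,205:305],(396,396),interpolation=3)
c=cv2.resize(t[225:315,340:450],(484,396),interpolation=3)
cv2.imwrite('pics/crop1.png',np.hstack([a,b]))
for c in('side','top'):
    ctrl.snapshot(c)
    for n in('bowl','knob_top','plunger','tray','fixture','plate'):
        try:
            for r in ctrl.cut_out(c,n)[:5]:
                m=r['pixels'];y,x=np.nonzero(m)
                print(c,n,round(r['confidence'],2),np.round(r['pixel'],1),'cen',x.mean().round(1),y.mean().round(1),'box',x.min(),x.max(),y.min(),y.max(),len(x))
        except Exception as e: print(n,e)
print('bowl rim@39mm',atz('top',(271,275),.039),'seat',atz('top',(384.5,269.2),.072),'knob',atz('top',(421.1,255),.136))
print(proj('side',[*atz('top',(384.5,269.2),.072)[:2],.072]))
```

```text
side bowl 0.97 [344.6 276.9] cen 344.8 276.7 box 334 356 267 288 404
side bowl 0.97 [344.3 364.3] cen 343.9 366.7 box 330 358 353 381 664
side bowl 0.82 [424.1 294.3] cen 424.2 295.1 box 413 437 285 307 441
side bowl 0.57 [405.6 273.6] cen 403.6 273.7 box 392 415 264 285 416
side knob_top 0.5 [331.1 169.2] cen 330.5 172.6 box 326 335 167 192 101
side tray 0.59 [318.9 301.7] cen 318.3 301.5 box 257 373 259 341 6834
side fixture 0.6 [335.7 213.6] cen 337.9 212.3 box 303 376 167 243 3320
side plate 0.82 [338.7 211.8] cen 338.4 209.7 box 305 372 191 228 2104
side plate 0.42 [337.8 213.9] cen 338.0 212.3 box 303 376 166 243 3342
top bowl 0.89 [157.  270.8] cen 157.7 271.7 box 147 169 261 282 398
top bowl 0.75 [276.7 332. ] cen 278.5 331.3 box 268 289 321 342 382
top bowl 0.58 [269.5 274.2] cen 271.5 274.4 box 261 282 264 285 375
top bowl 0.57 [248.8 348.1] cen 244.7 347.4 box 234 256 336 359 426
top plunger 0.44 [420. 258.] cen 420.4 256.7 box 415 426 251 262 108
top tray 0.8 [247.3 254.8] cen 248.7 252.1 box 197 301 199 301 8115
top fixture 0.56 [385.4 264.6] cen 388.0 268.4 box 344 439 232 310 5337
top plate 0.68 [382.  271.1] cen 383.1 269.2 box 347 422 231 306 4351
bowl rim@39mm [0.4675 0.128  0.039 ] seat [ 0.4782 -0.1532  0.072 ] knob [ 0.5055 -0.232   0.136 ]
[339.0922 202.2873]
```

View pics/crop1.png

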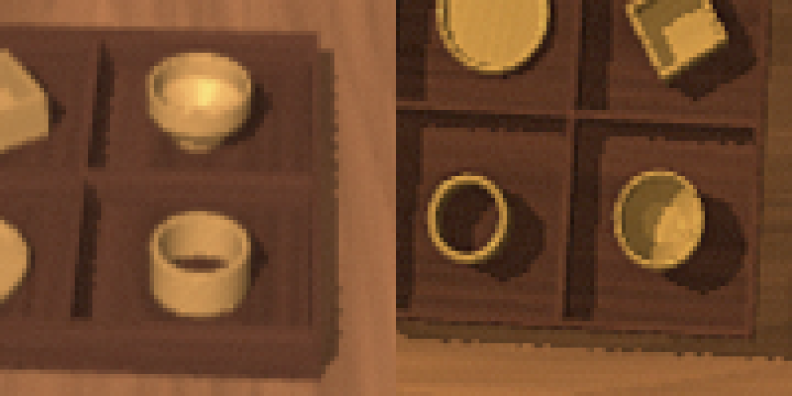

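```bash
cat >> h.py <<'E'
from scipy.optimize import least_squares
def sil(c,prof,x,y):
    "silhouette centroid (subpixel x8) of a solid of revolution; prof = [(z,r),...]"
    a=np.arange(0,2*np.pi,.1); P=[proj(c,[x+r*np.cos(i),y+r*np.sin(i),z]) for z,r in prof for i in a]
    h=cv2.convexHull(np.float32(P)); m=cv2.moments(h); return np.array([m['m10'],m['m01']])/m['m00']
def fit(prof,obs,x0):
    r={}
    for k in [[c] for c in obs]+[list(obs)]:
        s=least_squares(lambda p:np.concatenate([sil(c,prof,*p)-obs[c] for c in k]),x0,diff_step=1e-3)
        r['+'.join(k)]=(np.round(s.x,4),np.round(s.fun,1))
    return r
E
python3 - <<'E'
from h import *
from scipy.spatial.transform import Rotation as Ro
np.set_printoptions(precision=4,suppress=True)
B=[(.005,.015),(.011,.015),(.025,.028),(.039,.028)]
print(fit(B,{'top':(271.5,274.4),'side':(344.8,276.7)},[.468,.128]))
T=cv2.imread('pics/top0.png');S=cv2.imread('pics/side0.png')
def wood(I,x0,x1,y0,y1):
    I=I[y0:y1,x0:x1].astype(int); m=((I[...,2]-I[...,0])>55).astype(np.uint8)
    n,l,st,ce=cv2.connectedComponentsWithStats(m); k=1+st[1:,4].argmax(); print(st[k]+[x0,y0,0,0,0]); 
    h=cv2.moments(cv2.convexHull(np.argwhere(l==k)[:,::-1].astype(np.float32))); return np.array([h['m10'],h['m01']])/h['m00']+[x0,y0]
o={'top':wood(T,370,400,254,282),'side':wood(S,325,352,192,215)}; print(o)
print('chuck',fit([(.059,.025),(.077,.025)],o,[.478,-.153]))
print('knob',fit([(.108,.013),(.136,.013)],{'top':(420.4,256.7)},[.505,-.232]))
print('knob side',proj('side',[.501,-.230,.136]))
q=ctrl.get_obs()
print(Ro.from_euler('xyz',q['orientation'],degrees=True).as_matrix())
a=cv2.resize(T[225:315,340:450],(440,360),interpolation=3);b=cv2.resize(S[160:250,295:385],(360,360),interpolation=3)
cv2.imwrite('pics/crop2.png',np.hstack([a,b]))
for c in('top','side'): print(c,'tcp',proj(c,q['tool_pos']))
E
```

```text
Traceback (most recent call last):
  File "h.py", line 23, in fit
    s=least_squares(lambda p:np.concatenate([sil(c,prof,*p)-obs[c] for c in k]),x0,diff_step=1e-3)
  File "h.py", line 23, in <lambda>
    s=least_squares(lambda p:np.concatenate([sil(c,prof,*p)-obs[c] for c in k]),x0,diff_step=1e-3)
                                             ~~~^^^^^^^^^^^
  File "h.py", line 18, in sil
    a=np.arange(0,2*np.pi,.1); P=[proj(c,[x+r*np.cos(i),y+r*np.sin(i),z]) for z,r in prof for i in a]
                                  ~~~~^^^^^^^^^^^^^^^^^^^^^^^^^^^^^^^^^^^
  File "h.py", line 10, in proj
    k,R,t=cal(c); q=R@np.array(X)+t; return np.array([k['fx']*q[0]/q[2]+k['cx'],k['fy']*q[1]/q[2]+k['cy']])
          ~~~^^^
  File "h.py", line 4, in cal
    k=ctrl.get_calibration(c); return k,np.array(k['R']),np.array(k['t'])
ValueError: time passes only in moves, steps and waits
```

```bash
sed -i '1i import functools' h.py; sed -i 's/^def cal(c)/@functools.cache\ndef cal(c)/' h.py
cat > m2.py <<'E'
from h import *
from scipy.spatial.transform import Rotation as Ro
np.set_printoptions(precision=4,suppress=True)
B=[(.005,.015),(.011,.015),(.025,.028),(.039,.028)]
print(fit(B,{'top':(271.5,274.4),'side':(344.8,276.7)},[.468,.128]))
T=cv2.imread('pics/top0.png');S=cv2.imread('pics/side0.png')
def wood(I,x0,x1,y0,y1):
    I=I[y0:y1,x0:x1].astype(int); m=((I[...,2]-I[...,0])>55).astype(np.uint8)
    n,l,st,ce=cv2.connectedComponentsWithStats(m); k=1+st[1:,4].argmax(); print(st[k]+[x0,y0,0,0,0]); 
    h=cv2.moments(cv2.convexHull(np.argwhere(l==k)[:,::-1].astype(np.float32))); return np.array([h['m10'],h['m01']])/h['m00']+[x0,y0]
o={'top':wood(T,370,400,254,282),'side':wood(S,325,352,192,215)}; print(o)
print('chuck',fit([(.059,.025),(.077,.025)],o,[.478,-.153]))
print('knob',fit([(.108,.013),(.136,.013)],{'top':(420.4,256.7)},[.505,-.232]))
print('knob side',proj('side',[.501,-.230,.136]))
q=ctrl.get_obs()
print(Ro.from_euler('xyz',q['orientation'],degrees=True).as_matrix())
a=cv2.resize(T[225:315,340:450],(440,360),interpolation=3);b=cv2.resize(S[160:250,295:385],(360,360),interpolation=3)
cv2.imwrite('pics/crop2.png',np.hstack([a,b]))
for c in('top','side'): print(c,'tcp',proj(c,q['tool_pos']))
E
python3 m2.py
```

```text
{'top': (array([0.4695, 0.1272]), array([-0.,  0.])), 'side': (array([0.4679, 0.1263]), array([-0., -0.])), 'top+side': (array([0.4687, 0.1269]), array([ 0.1,  0.3, -0.3,  0.2]))}
[375 258  21  21 328]
[330 196  18  15 218]
{'top': array([384.9645, 267.9575]), 'side': array([338.3275, 203.2502])}
chuck {'top': (array([ 0.4816, -0.1548]), array([0., 0.])), 'side': (array([ 0.4803, -0.1552]), array([0., 0.])), 'top+side': (array([ 0.481 , -0.1549]), array([ 0. ,  0.2, -0.3,  0.1]))}
knob {'top': (array([ 0.503 , -0.2328]), array([-0.,  0.]))}
knob side [330.6054 168.798 ]
[[ 0.     -0.379  -0.9254]
 [ 0.     -0.9254  0.379 ]
 [-1.     -0.     -0.    ]]
top tcp [ 26.1003 368.8946]
side tcp [496.4195 373.7846]
```

View pics/crop2.png

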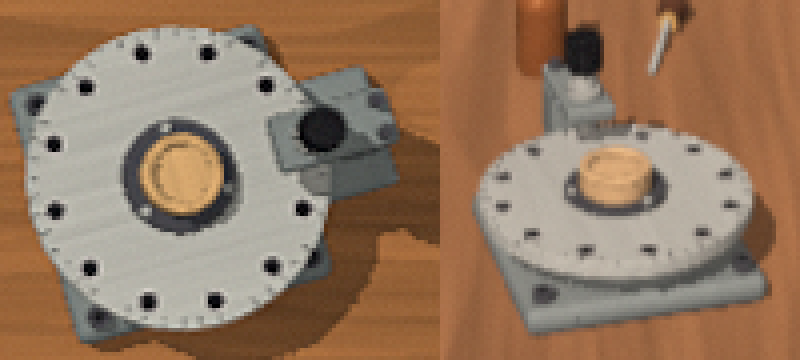

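Emit:
{"fn": "drive_tool", "kwargs": {"plan": [[[0.0,0.379,-0.385],[22.7,0,0],0.85],[[0.0,0.379,-0.385],[22.7,0,0],0.85],[[0.0,0.379,-0.385],[22.7,0,0],0.85],[[0.0,0.379,-0.385],[22.7,0,0],0.85],[[0.115,0.379,-0.385],[22.7,0,0],0.85],[[0.115,0.379,-0.385],[22.7,0,0],0.85],[[0.115,0.379,-0.385],[22.7,0,0],0.85],[[0.115,0.379,-0.385],[22.7,0,0],0.85],[[0.115,0.379,-0.385],[22.7,0,0],0.85],[[0.115,0.379,-0.385],[22.7,0,0],0.85],[[0.115,0.379,-0.385],[22.7,0,0],0.85],[[0.115,0.379,-0.385],[22.7,0,0],0.85],[[0.115,0.379,-0.385],[22.7,0,0],0.85],[[0.115,0.379,-0.385],[22.7,0,0],0.85],[[0.115,0.379,-0.385],[22.7,0,0],0.85],[[0.115,0.379,-0.385],[22.7,0,0],0.85],[[0.115,0.379,-0.385],[22.7,0,0],0.85]]}}

```text
clock: 2.72
tool_pos: [0.4688, 0.1283, 0.1119]
orientation: [-105.0, 90.0, 30.0]
force: [-0.1, 0.2, 0.2]
opening: 0.0742
```

```bash
cat >> h.py <<'E'
from scipy.spatial.transform import Rotation as Ro
def plan(X,jaw=None):
    q=ctrl.get_obs(); R=Ro.from_euler('xyz',q['orientation'],degrees=True); M=R.as_matrix()
    d=M.T@(np.array(X)-q['tool_pos']); w=np.zeros(3)
    if jaw is not None:
        a=np.radians(jaw); y=np.array([np.cos(a),np.sin(a),0]); 
        if y@M[:,1]<0: y=-y
        x=np.array([0,0,-1.]); w=(R.inv()*Ro.from_matrix(np.c_[x,y,np.cross(x,y)])).as_rotvec(degrees=True)
    print('clock',q['clock'],'pos',q['tool_pos'].round(4),'jaw',np.degrees(np.arctan2(M[1,1],M[0,1])).round(1),'shift',d.round(4),'turn',w.round(2),'F',np.round(q['force'],1),'open',round(q['opening'],4))
E
python3 - <<'E'
from h import *
plan([.4687,.1269,.014],45)
a=ctrl.snapshot('side');b=ctrl.snapshot('top')
print(proj('side',[.4687,.127,.1119]))
cv2.imwrite('pics/c3.png',np.hstack([cv2.resize(a[220:340,270:390],(400,400)),cv2.resize(b[220:320,220:320],(400,400))]))
E
```

```text
clock 2.7167 pos [0.4688 0.1283 0.1119] jaw -135.0 shift [ 0.0979  0.0011 -0.0009] turn [ 0.01 -0.01  0.04] F [-0.1  0.2  0.2] open 0.0742
[344.64234226 247.95524057]
```

View pics/c3.png

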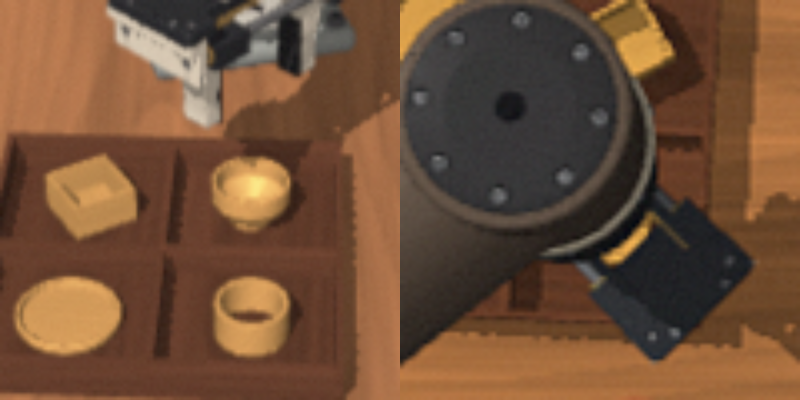

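Emit:
{"fn": "drive_tool", "kwargs": {"plan": [[[0.035,0.001,-0.001],[0,0,0],0.85],[[0.07,0.001,-0.001],[0,0,0],0.85],[[0.09,0.001,-0.001],[0,0,0],0.85],[[0.098,0.001,-0.001],[0,0,0],0.85],[[0.098,0.001,-0.001],[0,0,0],0.85],[[0.098,0.001,-0.001],[0,0,0],0.85]]}}

```text
clock: 3.32
tool_pos: [0.4691, 0.1285, 0.0147]
orientation: [-110.9, 89.9, 24.3]
force: [1.0, -0.5, -0.1]
opening: 0.0744
```

Emit:
{"fn": "drive_tool", "kwargs": {"plan": [[[0,0,0],[0,0,0],0.68],[[0,0,0],[0,0,0],0.66],[[0,0,0],[0,0,0],0.64],[[0,0,0],[0,0,0],0.62],[[0,0,0],[0,0,0],0.5],[[0,0,0],[0,0,0],0.4],[[0,0,0],[0,0,0],0.3],[[0,0,0],[0,0,0],0.3]]}}

```text
clock: 3.98
tool_pos: [0.4694, 0.1286, 0.0157]
orientation: [-107.7, 89.9, 27.4]
force: [-2.5, -0.2, 7.5]
opening: 0.0557
```

Emit:
{"fn": "drive_tool", "kwargs": {"plan": [[[-0.01,0,0],[0,0,0],0.3],[[-0.03,0,0],[0,0,0],0.3],[[-0.06,0,0],[0,0,0],0.3],[[-0.095,0,0],[0,0,0],0.3],[[-0.13,0,0],[0,0,0],0.3],[[-0.16,0,0],[0,0,0],0.3],[[-0.16,0,0],[0,0,0],0.3],[[-0.16,0,0],[0,0,0],0.3]]}}

```text
clock: 4.65
tool_pos: [0.4698, 0.129, 0.1776]
orientation: [-99.4, 89.6, 35.8]
force: [-0.2, -1.1, -1.9]
opening: 0.0555
```

Run:
```python
from h import *
plan([.481,-.155,.135],16)
```

```text
clock 4.65 pos [0.4698 0.129  0.1776] jaw -134.8 shift [ 0.0415  0.1939 -0.2081] turn [29.18  0.04  0.42] F [-0.2 -1.1 -1.9] open 0.0555
```

Emit:
{"fn": "drive_tool", "kwargs": {"plan": [[[0.0,0.194,-0.208],[29.2,0,0],0.3],[[0.0,0.194,-0.208],[29.2,0,0],0.3],[[0.0,0.194,-0.208],[29.2,0,0],0.3],[[0.0,0.194,-0.208],[29.2,0,0],0.3],[[0.0,0.194,-0.208],[29.2,0,0],0.3],[[0.0,0.194,-0.208],[29.2,0,0],0.3],[[0.01,0.194,-0.208],[29.2,0,0],0.3],[[0.02,0.194,-0.208],[29.2,0,0],0.3],[[0.035,0.194,-0.208],[29.2,0,0],0.3],[[0.05,0.194,-0.208],[29.2,0,0],0.3],[[0.06,0.194,-0.208],[29.2,0,0],0.3],[[0.06,0.194,-0.208],[29.2,0,0],0.3],[[0.06,0.194,-0.208],[29.2,0,0],0.3],[[0.06,0.194,-0.208],[29.2,0,0],0.3]]}}

```text
clock: 5.82
tool_pos: [0.4813, -0.1547, 0.1168]
orientation: [-72.5, 89.6, 33.5]
force: [0.2, 0.4, -2.0]
opening: 0.0557
```

Run:
```python
from h import *
plan([.481,-.155,.0827],16)
a=ctrl.snapshot('side');b=ctrl.snapshot('top')
q=ctrl.get_obs()['tool_pos']; print(proj('side',q),proj('side',[*q[:2],q[2]+.0235]))
for r in ctrl.cut_out('side','bowl')[:5]:
    y,x=np.nonzero(r['pixels']);print(r['confidence'],x.mean(),y.mean(),x.min(),x.max(),y.min(),y.max())
cv2.imwrite('pics/c4.png',np.hstack([cv2.resize(a[150:250,290:390],(400,400)),cv2.resize(b[210:310,340:440],(400,400))]))
```

```text
clock 5.8167 pos [ 0.4813 -0.1547  0.1168] jaw -164.0 shift [ 0.0341  0.0006 -0.0003] turn [0.02 0.13 0.4 ] F [ 0.2  0.4 -2. ] open 0.0557
[337.85306519 187.51061758] [337.84365929 179.79497868]
0.92 344.0693069306931 366.77557755775575 330 358 354 380
0.86 403.31658291457285 273.6758793969849 392 415 264 284
```

View pics/c4.png

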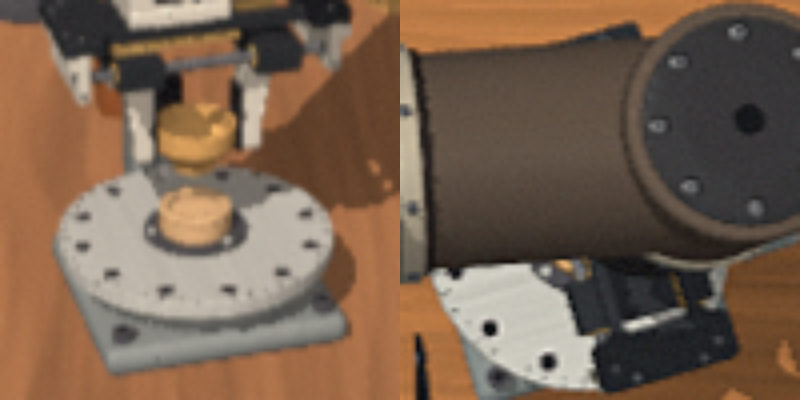

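Run:
```python
from h import *
I=ctrl.snapshot('side')[170:197,325:355].astype(int)
m=((I[...,2]-I[...,0])>50).astype(np.uint8)
for r in m: print(''.join('.#'[v] for v in r))
z=.1061
B=[(z,.015),(z+.006,.015),(z+.02,.028),(z+.034,.028)]
a=np.arange(0,6.28,.1)
P=np.float32([proj('side',[.4813+r*np.cos(i),-.1547+r*np.sin(i),h]) for h,r in B for i in a])-[325,170]
print(P.min(0),P.max(0))
n,l,st,ce=cv2.connectedComponentsWithStats(m);k=1+st[1:,4].argmax();print(st[k])
h=cv2.moments(cv2.convexHull(np.argwhere(l==k)[:,::-1].astype(np.float32)));c=np.array([h['m10'],h['m01']])/h['m00']+[325,170]
print(c,sil('side',B,.4813,-.1547),fit(B,{'side':c},[.481,-.155]))
```

```text
...........############.......
...........###########........
...........###########........
...........###########........
...........###########........
...........###########........
.......###############........
.....#################........
.....###################......
.....###################......
.....###################......
.....###################......
....####################......
....####################......
....####################......
....####################......
....###################.......
.....########################.
.....#########################
.......#######################
........######################
.........###########.....#####
.........#########...........#
..........######..............
..............................
..............................
..............................
[2.48843384 5.20924377] [23.36938477 23.81617737]
[  4   0  26  24 400]
[341.09137427 182.26790936] [337.93340213 183.85528118] {'side': (array([ 0.4727, -0.1637]), array([-0., -0.]))}
```

Emit:
{"fn": "drive_tool", "kwargs": {"plan": [[[0.015,0,0],[0,0.1,0.4],0.3],[[0.024,0,0],[0,0.1,0.4],0.3],[[0.028,0,0],[0,0.1,0.4],0.3],[[0.03,0,0],[0,0.1,0.4],0.3],[[0.032,0,0],[0,0.1,0.4],0.3],[[0.032,0,0],[0,0.1,0.4],0.3]]}}

```text
clock: 6.52
tool_pos: [0.4816, -0.1546, 0.0851]
orientation: [-67.4, 89.9, 38.6]
force: [0.7, 0.5, -1.0]
opening: 0.0557
```

Emit:
{"fn": "drive_tool", "kwargs": {"plan": [[[0.001,0,0],[0,0,0],0.3],[[0.002,0,0],[0,0,0],0.3],[[0.003,0,0],[0,0,0],0.3],[[0.003,0,0],[0,0,0],0.3]]}}

```text
clock: 6.85
tool_pos: [0.4819, -0.1546, 0.0827]
orientation: [-85.2, 89.9, 20.8]
force: [-2.4, -0.1, 4.0]
opening: 0.0555
```

Emit:
{"fn": "drive_tool", "kwargs": {"plan": [[[0,0,0],[0,0,0],0.64],[[0,0,0],[0,0,0],0.66],[[0,0,0],[0,0,0],0.7],[[0,0,0],[0,0,0],0.78],[[0,0,0],[0,0,0],0.85],[[0,0,0],[0,0,0],0.85],[[0,0,0],[0,0,0],0.85]]}}

```text
clock: 7.43
tool_pos: [0.4819, -0.1546, 0.0827]
orientation: [-85.3, 89.9, 20.7]
force: [0.4, -0.6, -0.6]
opening: 0.0742
```

Emit:
{"fn": "drive_tool", "kwargs": {"plan": [[[-0.01,0,0],[0,0,0],0.85],[[-0.03,0,0],[0,0,0],0.85],[[-0.06,0,0],[0,0,0],0.85],[[-0.085,0,0],[0,0,0],0.85],[[-0.085,0,0],[0,0,0],0.7],[[-0.085,0,0],[0,0,0],0.6]]}}

```text
clock: 7.93
tool_pos: [0.4828, -0.1547, 0.1699]
orientation: [-99.2, 89.7, 6.8]
force: [-0.5, 0.2, -0.1]
opening: 0.0658
```

Run:
```python
from h import *
plan([.503,-.233,.16],16)
a=ctrl.snapshot('side')
cv2.imwrite('pics/c5.png',cv2.resize(a[140:250,280:400],(600,550)))
z=.072
B=[(z,.015),(z+.006,.015),(z+.02,.028),(z+.034,.028)]
a=np.arange(0,6.28,.1)
P=np.float32([proj('side',[.481+r*np.cos(i),-.155+r*np.sin(i),h]) for h,r in B for i in a]);print(P.min(0),P.max(0))
for r in ctrl.cut_out('side','bowl')[:5]:
    y,x=np.nonzero(r['pixels']);print(r['confidence'],x.mean(),y.mean(),x.min(),x.max(),y.min(),y.max())
```

```text
clock 7.9333 pos [ 0.4828 -0.1547  0.1699] jaw -164.0 shift [ 0.01    0.0023 -0.0808] turn [ 0.02 -0.05  0.32] F [-0.5  0.2 -0.1] open 0.0658
[327.73096 186.19844] [348.37085 204.71666]
0.72 344.3429054054054 366.7364864864865 331 358 354 380
0.65 338.13945578231295 194.0578231292517 328 348 186 203
0.65 402.7041564792176 273.63814180929097 391 414 264 285
0.63 424.58730158730157 295.0204081632653 413 437 285 307
```

View pics/c5.png

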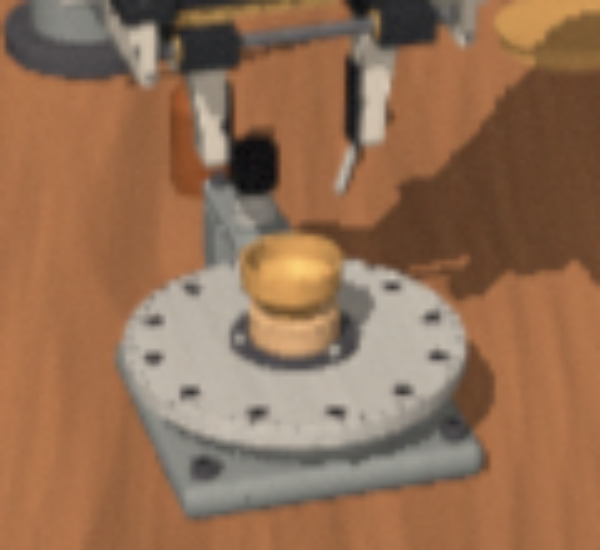

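Emit:
{"fn": "drive_tool", "kwargs": {"plan": [[[0,0.002,-0.03],[0,0,0.3],0.6],[[0,0.002,-0.06],[0,0,0.3],0.6],[[0,0.002,-0.081],[0,0,0.3],0.6],[[0,0.002,-0.081],[0,0,0.3],0.6],[[0,0.002,-0.081],[0,0,0.3],0.6]]}}

```text
clock: 8.45
tool_pos: [0.5009, -0.2338, 0.166]
orientation: [75.5, 89.6, -178.6]
force: [-0.0, -0.0, 0.7]
opening: 0.0526
```

Run:
```python
from h import *
plan([.503,-.233,.105],16)
K=[(.108,.013),(.136,.013)]
a=np.arange(0,6.28,.1)
P=np.float32([proj('side',[.503+r*np.cos(i),-.2328+r*np.sin(i),h]) for h,r in K for i in a]);print(P.min(0),P.max(0))
a=ctrl.snapshot('side')
q=ctrl.get_obs()['tool_pos'];print(proj('side',q))
g=cv2.cvtColor(a,cv2.COLOR_BGR2GRAY)[160:185,315:350]
for r in g: print(' '.join('%3d'%v for v in r))
cv2.imwrite('pics/c6.png',cv2.resize(a[120:220,280:400],(600,500)))
```

```text
clock 8.45 pos [ 0.5009 -0.2338  0.166 ] jaw -164.1 shift [ 0.061  -0.0026  0.0001] turn [-0.12  0.1  -0.38] F [-0.  -0.   0.7] open 0.0526
[325.2503  166.27797] [334.57242 179.39453]
[330.57955669 158.48239935]
 97 109 156 168 165 151 104  67  95  87  75  79 123 123 118 119 120 122 117 118 117 118 116 118 119 118 116 113 112 113 119 119 122 122 108
 99 108 129 132 133 118  88  88  96  84  76  73 123 123 120 119 120 122 119 118 116 116 115 116 118 118 118 115 111 112 115 121 121 118 102
 90 101 108 110 114 103  95  96  94  83  69  75 123 124 120 119 121 123 120 116 117 117 118 118 118 116 116 113 111 112 116 119 120 120  89
 86  95  99 100 100  98  95  94  87  76  71  70 122 126 120 125 122 126 121 116 120 117 119 117 118 118 116 112 112 110 117 120 125 119  87
 86  91  95  94  95  94  95  88  84  76  65  73 123 124 122 119 124 124 122 113 117 118 118 117 119 118 115 116 114 114 116 121 122 124 117
 85  89  93  97  96  94  93  86  85  77  64  74 124 123 116  99  95  97  92  94 115 118 120 121 117 121 119 114 112 112 118 119 123 127 129
 82  94  92  96  97  92  92  90  85  74  65  70 
[... 1911 characters left out ...]

125 125 123 120 120 117 114 123 138 137 135 138 161 164 179 184 160 153 123 103  81  72  74  75  77  74  70  68  70  71  70  70  70  76  76
126 124 127 127 124 122 120 111 134 137 134 134 161 167 180 186 176 159 136 147  86  71  74  75  75  76  70  67  67  74  73  72  72  74  73
125 124 124 125 123 115 112 111 118 142 137 133 144 160 173 179 175 168 160 158  90  81  70  72  77  74  73  68  66  72  70  72  72  73  74
125 126 126 125 122 115 101 116 106 128 137 142 155 165 173 174 172 171 154 132  95 110  80  70  75  73  71  67  69  73  69  69  69  72  75
127 125 125 126 124 114 101 108 106 117 134 138 147 161 166 170 164 149 131 116 119 128 103  74  73  73  72  66  65  69  72  71  71  70  72
```

View pics/c6.png

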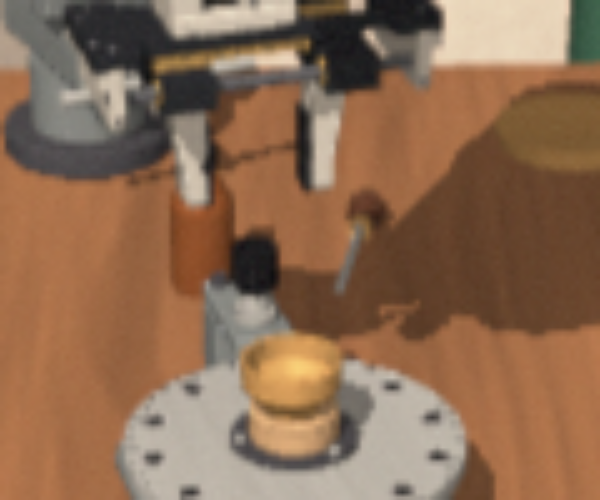

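Emit:
{"fn": "drive_tool", "kwargs": {"plan": [[[0.02,-0.002,0],[0,0,-0.4],0.6],[[0.045,-0.002,0],[0,0,-0.4],0.6],[[0.06,-0.002,0],[0,0,-0.4],0.6],[[0.061,-0.002,0],[0,0,-0.4],0.6],[[0.061,-0.002,0],[0,0,-0.4],0.6]]}}

```text
clock: 8.92
tool_pos: [0.5016, -0.232, 0.1046]
orientation: [31.8, 89.8, 137.8]
force: [-0.1, -1.0, 0.6]
opening: 0.0527
```

Emit:
{"fn": "drive_tool", "kwargs": {"plan": [[[0,0,0],[0,0,0],0.4],[[0,0,0],[0,0,0],0.36],[[0,0,0],[0,0,0],0.33],[[0,0,0],[0,0,0],0.3],[[0,0,0],[0,0,0],0.25],[[0,0,0],[0,0,0],0.0],[[0,0,0],[0,0,0],0.0],[[0,0,0],[0,0,0],0.0]]}}

```text
clock: 9.58
tool_pos: [0.5019, -0.232, 0.1052]
orientation: [20.3, 89.9, 126.3]
force: [-1.2, 2.2, 6.6]
opening: 0.0255
```

Gripped (25.5 mm). Now lift gently and watch the force.

Emit:
{"fn": "drive_tool", "kwargs": {"plan": [[[-0.002,0,0],[0,0,0],0.0],[[-0.004,0,0],[0,0,0],0.0],[[-0.006,0,0],[0,0,0],0.0],[[-0.008,0,0],[0,0,0],0.0],[[-0.01,0,0],[0,0,0],0.0],[[-0.01,0,0],[0,0,0],0.0]]}}

```text
clock: 10.08
tool_pos: [0.5018, -0.2319, 0.1151]
orientation: [24.2, 89.8, 130.2]
force: [2.5, -1.2, -10.9]
opening: 0.0253
```

Emit:
{"fn": "drive_tool", "kwargs": {"plan": [[[-0.001,0,0],[0,0,0],0.0],[[-0.002,0,0],[0,0,0],0.0],[[-0.003,0,0],[0,0,0],0.0],[[-0.003,0,0],[0,0,0],0.0]]}}

```text
clock: 10.42
tool_pos: [0.5018, -0.2319, 0.1181]
orientation: [23.8, 89.8, 129.7]
force: [3.0, -2.1, -12.1]
opening: 0.0254
```

Emit:
{"fn": "drive_tool", "kwargs": {"plan": [[[-0.0005,0,0],[0,0,0],0.0],[[-0.001,0,0],[0,0,0],0.0],[[-0.0015,0,0],[0,0,0],0.0],[[-0.0015,0,0],[0,0,0],0.0]]}}

```text
clock: 10.75
tool_pos: [0.5017, -0.2319, 0.1194]
orientation: [24.0, 89.8, 129.9]
force: [3.9, -2.3, -13.1]
opening: 0.0252
```

Emit:
{"fn": "drive_tool", "kwargs": {"plan": [[[-0.0005,0,0],[0,0,0],0.0],[[-0.001,0,0],[0,0,0],0.0],[[-0.001,0,0],[0,0,0],0.0]]}}

```text
clock: 11.0
tool_pos: [0.5017, -0.2319, 0.1195]
orientation: [24.7, 89.8, 130.6]
force: [6.7, -3.6, -20.4]
opening: 0.0253
```

Run:
```python
from h import *
plan([.502,-.232,.12],16)
a=ctrl.snapshot('side');cv2.imwrite('pics/side7.png',a)
cv2.imwrite('pics/c7.png',cv2.resize(a[130:220,290:390],(700,630),interpolation=3)[:600])
for z in(.108,.122,.136,.150): print(z,proj('side',[.502,-.2325+.013,z]).round(1))
```

```text
clock 11.0 pos [ 0.5017 -0.2319  0.1195] jaw -164.1 shift [-0.0005 -0.0003 -0.0002] turn [-0.05  0.17 -0.08] F [  6.7  -3.6 -20.4] open 0.0253
0.108 [330.3 179.4]
0.122 [330.3 175. ]
0.136 [330.2 170.5]
0.15 [330.2 166. ]
```

View pics/c7.png

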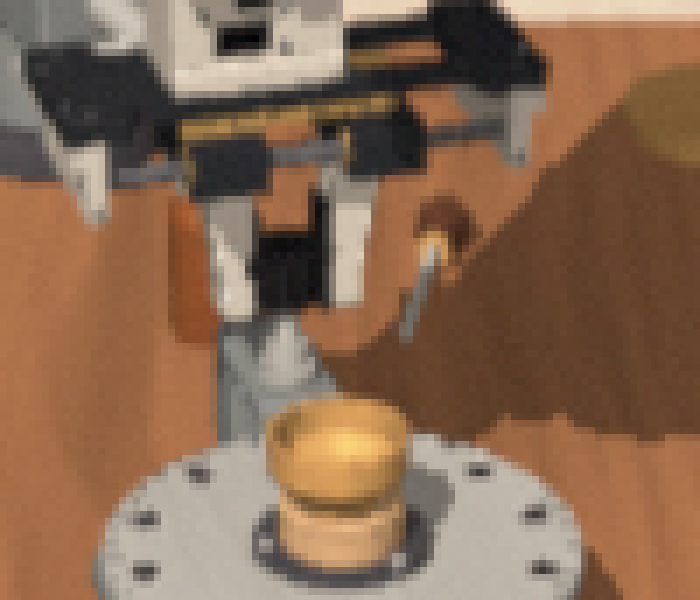

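Emit:
{"fn": "drive_tool", "kwargs": {"plan": [[[-0.0005,0,0],[0,0,0],0.0],[[-0.0005,0,0],[0,0,0],0.0],[[-0.0005,0,0],[0,0,0],0.0],[[-0.0005,0,0],[0,0,0],0.0],[[-0.0005,0,0],[0,0,0],0.0],[[-0.0005,0,0],[0,0,0],0.0],[[-0.0005,0,0],[0,0,0],0.0],[[-0.0005,0,0],[0,0,0],0.0],[[-0.0005,0,0],[0,0,0],0.0],[[-0.0005,0,0],[0,0,0],0.0],[[-0.0005,0,0],[0,0,0],0.0],[[-0.0005,0,0],[0,0,0],0.0]]}}

```text
clock: 12.05
tool_pos: [0.5017, -0.2319, 0.1194]
orientation: [26.3, 89.8, 132.3]
force: [4.6, -3.4, -17.2]
opening: 0.0256
```

Run:
```python
from h import *
a=ctrl.snapshot('side').astype(int);b=cv2.imread('pics/side7.png').astype(int)
print('diff',np.abs(a-b)[155:215,315:360].mean(),np.abs(a-b)[155:215,315:360].max())
plan([.502,-.232,.12],16)
print(ctrl.close_job())
```

```text
diff 1.6264197530864197 37
clock 12.1 pos [ 0.5017 -0.2319  0.1194] jaw -164.1 shift [-0.0006 -0.0003 -0.0002] turn [-0.06  0.18 -0.09] F [  5.2  -3.2 -17.2] open 0.0255
the job is handed in; nothing more can be done
None
```

The footed brass bowl is upright in the chuck pocket and released. The gripper is holding the plunger knob up at its stop. I handed the job in at 12.1 s on the robot's clock; no verdict was reported.

- **Bowl:** It touched down at the height expected for the pocket floor (TCP z 0.0827 m; resting on the chuck rim would have read about 0.088 m). After release, its outline in the side picture matched a seated bowl to about 1–2 pixels. It also looked upright and in place in the last picture I viewed, with the knob already lifted.
- **Plunger:** The knob rose 14.2 mm. There the height stopped changing and the pull jumped from 13 to 20 N, which is the stop. I eased the pull to 17 N, and over a second of holding the height and grip opening stayed steady, with no sign of slip.
- **Not checked:** I inferred that the pin is clear of the hole from the 14 mm lift; the pin itself could not be seen. I did not take a last measurement of the other pieces. I saw nothing moved in the side pictures, and no contact showed in the forces.

No check failed. The top and side cameras disagreed by 1–2 mm on positions, which I averaged.

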